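# Rock a stuck earmould block out of the indexing jig

### The arm

A 6-joint arm with a two-finger parallel gripper is mounted at the origin on the work surface. World frame = base frame: x ahead of the robot, y to its left, z up, the work surface at z = 0. Lengths are in m, angles in degrees, forces in N, time in s.
With the tool pointing down it reaches from about 0.35 to 0.875 m from the base axis. Payload 4.2 kg.
Tool frame: the origin (TCP) lies at the very end of the fingers, on their centre line; the grasp point (between the pads) lies 19 mm behind it (r.grip_point_offset is the distance from the TCP to the grasp point, in m); z points along the fingers, y is the line along which they close (so a half turn about z gives the same grasp; the last joint's range is limited). The gripper opens to 87 mm and grips with 3 to 60 N. Pads are 19 mm wide; open, the fingers measure 117 mm over their backs; the gripper's body (75 mm by 190 mm) begins 51 mm behind the grasp point.
Start: joints at [-48.839, 22.042, 0.453, 0, -68.411, -14.817], TCP at [0.277, -0.56, 0.223] pointing down, gripper open.
Joint ranges: [-179.83, 179.83], [-69.29, 118.12], [-61.27, 80.66], [-181.25, 117.63], [-171.15, -9.14], [-177.46, 177.46]. Speed limits (degrees/s): [159.86, 159.86, 180, 180, 180, 180].

### API

Orientations are given as a 3x3 rotation matrix whose columns are the frame's x, y, z axes.
In Python, from station import r, cams gives the robot as it stands. The module is installed in compiled form; this text tells all that it offers.
- The arm moves only by the shell command python3 -m handwheel 'ROWS'. ROWS is JSON, a list that holds one entry, the list of rows, each a list of 7 numbers: the turn, a rotation vector about the tool's x, y, z in units of 6 degrees (1.0 is 6 degrees), then the shift along the tool's x, y, z in m, then the finger opening in m, from 0 to 0.087. In form: [[[ax, ay, az, x, y, z, jaw], ...]]. A call has 1 to 12 rows; each row shifts and turns the commanded pose from where the row before left it, along the tool's axes as they then stand; what a row does not reach is not made up. A row lasts 1/10 s, in which the tool goes at most 50 mm and 8.59 degrees, less where a joint would pass 70% of its speed; a pose out of reach is approached as far as the arm can. A call with a gripper value outside its range is refused whole. The fingers move at their own pace and stop on an object; the grip force is fixed at half the most. Time passes only in rows, so rows that do not move let the fingers close. It gives the time, the measured TCP pose, the force, the opening and the grip force at its end, in the units of the state.
- r.sense(): the state, without advancing time (a new reading comes with each control period).
- cams.capture(name): name is "side" or "top"; returns the picture (420x560x3 uint8, red, green, blue); there is no depth.
- cams.get_calibration(name): a dict with "camera_matrix" (3x3 intrinsics, pixels), "k1" (the pictures are not rectified: a ray, as slopes to the right and down, at radius r is drawn at 1 + k1 r^2 times it, then the intrinsics apply), "rvec" (rotation vector, rad) and "tvec" (3), from world to camera coordinates, as OpenCV has them. Camera axes: x right, y down, z forward; pixel columns grow to the right and rows downward; lengths in m; the calibration is good to about 2 mm. A picture is of the moment at which its call begins. get_calibration takes no time and is no camera call.
- r.finish_job(): hands the job in; it is judged then, once.
The state is a dict: "time_s": time; "joints": joint angles; "joint_velocities": joint speeds; "effort": joint torques, N m; "tcp_pos": TCP position; "ee_rot": TCP orientation; "wrist_force": force on the tool from outside, world axes, zero at the start; "moment": the same for the moment, N m; "gripper_width": opening from 0.0 (shut) to 1.0 (fully open); "gripper_force": force on a finger pad.
Only numpy, scipy, OpenCV 4.12 (cv2) and the standard library are available. Lean on these libraries where they do the work, as an engineer would, in place of code of your own. Each camera call takes 0.05 s, during which the arm holds its last target. There are 200 camera calls.

### The job

Using its red knob, turn the jig's turntable a quarter turn counter-clockwise (seen from above) until it clicks into the next detent, so the blue-topped earmould block comes out from under the clear guard. The block is stuck between two stiff brass jaws: grip its blue top and rock it side to side, toward one jaw and then the other, until both jaws have been pushed well back; do not push the jaws with the gripper. Then lift the block straight up and finish still holding it, upright and still, just clear above the jaws, with the turntable in its detent and the other things on the bench left alone.

Things in the scene. Friction and masses are not known exactly. Their poses are not given: they have to be found in the camera images.
- turntable (a joint): aluminium turntable, 224 mm diameter, top 42 mm above the worktop. Value in rad, 0 at the start, growing counter-clockwise seen from above, about the vertical axis through jig. Spring detents at 0 and pi/2 (1.571, the next one, wanted); it resists up to halfway (at most 0.75 Nm, 8 N at the knob), then pulls itself on into the next. The two detents are also its end stops
- jig: dark blue square housing, 250 x 250 mm, 28 mm high, fixed to the bench. Origin on the worktop on the turntable's axis; z up
- guard (a point): centre of the underside of the fixed clear guard plate over the block's start place: 115 x 115 mm, 5 mm thick, sides along the jig's x and y, underside 166 mm above the worktop. It stands on a steel post at jig x 50, y 138 mm; the post's black cap tops out 177 mm above the worktop
- knob (a point): centre of the top of the red upright knob on the turntable, 95 mm from its axis, opposite the nest. Round, 18 mm diameter, 45 mm tall, top 87 mm above the worktop; a collar, 28 mm diameter and 4 mm high, at its foot
- nest (a point): dark steel nest on the turntable holding the block's foot; turns with it. Origin at the centre of its floor, 46 mm above the worktop, 60 mm from the axis; x points radially outward: along x the block rocks and the jaws slide; z up. End walls 28 mm high stop tilting along y
- jaw_out (a joint): outer brass jaw (at nest +x). Value in m: 0 at the start, its lip 2.6 mm over the block's shoulder, to 0.007 pushed back toward nest +x. Slides stiffly (8 N friction), stays where pushed. Lip 28 mm along y, 37 to 47 mm above the nest's floor. The shoulder passes once it is back 3 mm; 4 is comfortable
- jaw_in (a joint): inner brass jaw (at nest -x), the same mirrored: 0 at the start, to 0.007 m pushed back toward the turntable's axis (nest -x)
- block: aluminium earmould block, about 130 g, loose but locked by the jaws. Origin at the centre of its underside; axes as the nest's at the start, standing on its floor. Foot 20 mm (x) x 34 mm (y), underside round (radius 10 mm about a line along y 10 mm above the origin: it rocks about that), shoulders at 36 mm, then a neck 14 x 22 mm with a small pink earmould cast at +y
- grip (a point): centre of the block's blue plastic grip: 16 mm (block x) x 26 mm (y) x 36 mm tall, 80 mm above the block's origin. Leaning the block 0.12 rad toward a jaw (the grip goes about 8 mm sideways along nest x) makes the neck push that jaw back about 5 mm; a straight pull does not free it
- glue: bystander, not to be moved: small upright green glue bottle, 34 mm diameter, 75 mm tall, white label, red cap; origin at the centre of its underside
- driver: bystander, not to be moved: screwdriver with orange handle, 150 mm long, lying
- tray: bystander, not to be moved: small green parts tray, 90 x 70 x 25 mm, one divider; origin at the centre of its underside
- beaker: bystander, not to be moved: small glass beaker, 52 mm diameter, 60 mm tall; origin at the centre of its underside

How it is judged (in metres and radians):
On the way, in this order (a step that is already met when the one before it is completed fails the run):
1. the turntable rests in the next detent with the block still in the nest (value of joint turntable between 1.47 and 1.67 rad and velocity of joint turntable below 0.1 rad/s and z of block in the frame of nest below 0.012 m), for 0.3 s.
2. the block has pushed one jaw back at least 2 mm (value of joint any of jaw_out, jaw_in above 0.002 m and z of block in the frame of nest below 0.03 m), for 0.05 s.
3. the block, rocked the other way, has pushed the other jaw back too (value of joint each of jaw_out, jaw_in above 0.002 m and z of block in the frame of nest below 0.03 m), for 0.05 s.
At the end, for the whole second after the job is handed in: The turntable is in its quarter-turn detent (within 0.1 rad); the block hangs in the gripper, still and within 0.2 rad of upright, its underside 48 to 120 mm above the nest's floor (1 to 73 mm above the jaws' tops), within 30 mm of being over the nest's centre, touching neither nest nor jaws (value of joint turntable between 1.47 and 1.67 rad and z of block in the frame of nest between 0.048 and 0.12 m and x of block in the frame of nest between -0.03 and 0.03 m and y of block in the frame of nest between -0.03 and 0.03 m and angle between block's own z axis and vertical below 0.2 rad and linear speed of block below 0.03 m/s and contact force between the fingers and block above 1 N and contact force between block and jig below 0.3 N); the arm keeps its last pose, push and grip.
It fails at once if the gripper pushes a jaw (over 4 N) (contact force between any of the fingers, the arm and jaw_in above 4 N or contact force between any of the fingers, the arm and jaw_out above 4 N).
It fails at once if a bystander is moved more than 25 mm (distance of any of glue, driver, tray, beaker from where it was at the start of the episode above 0.025 m).
It fails at once if the bottle or beaker is tipped (angle between any of glue, beaker's own z axis and vertical above 0.5 rad).
It also fails if it takes over 61 s, if anything falls off the work surface, if the arm or the gripper's body presses on something with over 40 N, if the wrist force passes 120 N, or if a joint passes its speed limit or range.

## Working session

There is one attempt and no reset: what is moved stays moved. The work goes in short steps, Python scripts to look and compute and a shell command to move; the robot and the scene stay as the last step left them, time stands still between calls to the robot, and variables do not carry over. Pictures are saved under pics/ and viewed, at most 10 in all, crops included, and the job is handed in when it is done.

```bash
mkdir -p pics; cat > h.py <<'E'
import numpy as np, cv2
from station import r, cams
def cal(n):
    c=cams.get_calibration(n); R=cv2.Rodrigues(np.array(c["rvec"],float))[0]
    return np.array(c["camera_matrix"],float),float(c["k1"]),R,np.array(c["tvec"],float).ravel()
def proj(n,P):
    K,k,R,t=cal(n); P=np.atleast_2d(P)
    return cv2.projectPoints(P.astype(float),cv2.Rodrigues(R)[0],t,K,np.array([k,0,0,0.]))[0].reshape(-1,2)
def atz(n,uv,z):
    K,k,R,t=cal(n)
    q=cv2.undistortPoints(np.array([[uv]],float),K,np.array([k,0,0,0.])).ravel()
    d=R.T@np.array([q[0],q[1],1]); c=-R.T@t
    return c+d*(z-c[2])/d[2]
def snap(n,f):
    im=cams.capture(n); cv2.imwrite('pics/'+f,im[:,:,::-1]); return im
E
python3 - <<'E'
from h import *
for n in('top','side'): snap(n,n+'0.png'); K,k,R,t=cal(n); print(n,-R.T@t,R[2],K[0,0],k)
s=r.sense();print(s['time_s'],s['ee_rot'],s['wrist_force'],r.grip_point_offset)
E
```

```text
top [0.32934301 0.00852887 1.21369925] [ 1.79775801e-01  8.84325343e-05 -9.83707606e-01] 497.75314321306735 -0.017101800678134927
side [0.34143097 0.77828396 0.5999673 ] [ 0.20047776 -0.82713274 -0.52503343] 463.69661342331483 -0.08405189376722064
0.1 [[-8.96188776e-01 -4.43671843e-01 -9.86988868e-04]
 [-4.43672925e-01  8.96187120e-01  1.72688624e-03]
 [ 1.18355911e-04  1.98551630e-03 -9.99998022e-01]] [ 0.07435143 -0.23040136 -0.19890845] 0.0187
```

View pics/top0.png

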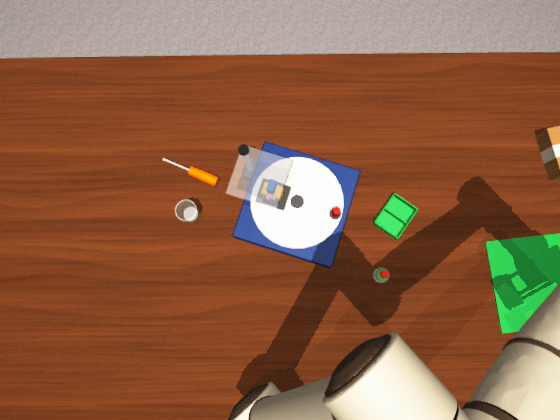

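View pics/side0.png

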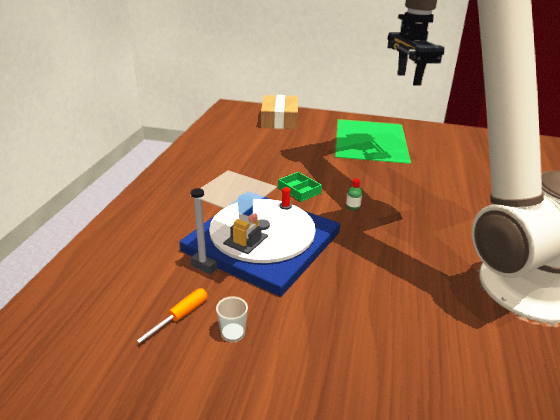

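The top view shows the jig centred near (297,202), the red knob at (336,212), the block at (272,189), the post cap at (244,150), the tray at (397,215) and the glue at (381,275). The side view shows the knob at (286,197) and the cap at (197,193).

```bash
python3 - <<'E'
from h import *
from scipy.optimize import least_squares
a=[[-.125,.125],[.125,.125],[.125,-.125],[-.125,-.125]]
im=cv2.imread('pics/top0.png'); hsv=cv2.cvtColor(im,cv2.COLOR_BGR2HSV)
# housing outline
m=cv2.inRange(hsv,(105,120,30),(130,255,255)); n,l,st,c=cv2.connectedComponentsWithStats(m)
i=1+np.argmax(st[1:,4]); print(c[i],st[i])
print(cv2.minAreaRect(np.argwhere(l==i)[:,::-1].astype(np.float32)))
red=cv2.inRange(hsv,(0,170,80),(6,255,255))|cv2.inRange(hsv,(174,170,80),(180,255,255))
n,l,st,c=cv2.connectedComponentsWithStats(red); print([(c[i].round(1),st[i,4]) for i in range(1,n) if st[i,4]>15])
px=np.array([[265,142],[359,171],[331,266],[234,237],[244,150],[336,211]],float)
def pts(p):
    x,y,th,ph=p; R=lambda t:np.array([[np.cos(t),-np.sin(t)],[np.sin(t),np.cos(t)]])
    L=[[.125,.125,.028],[.125,-.125,.028],[-.125,-.125,.028],[-.125,.125,.028],[.05,.138,.177]]
    P=[np.r_[[x,y]+R(th)@q[:2],q[2]] for q in L]
    P.append(np.r_[x-.095*np.cos(ph),y-.095*np.sin(ph),.087]); return np.array(P)
for th0 in(-.3,.3):
    s=least_squares(lambda p:(proj('top',pts(p))-px).ravel(),[.52,.08,th0,1.0],loss='soft_l1')
    print(s.x,s.cost,s.fun.reshape(-1,2).round(1).tolist())
    p=s.x
    if s.cost<20: print('side',proj('side',pts(p)).round(0).tolist())
print('glue',atz('top',(383,272),.075),'tray',atz('top',(397,215),.025))
E
```

```text
[301.62980606 214.26165362] [ 233  142  127  126 2939]
((296.3387756347656, 203.84384155273438), (103.23786926269531, 101.38089752197266), 17.52556800842285)
[(array([335.4, 211.7]), np.int32(59)), (array([384. , 273.9]), np.int32(43))]
[ 5.47538408e-01 -8.64013114e-04 -3.16182948e-01  1.24516190e+00] 5.8169280061153765 [[-0.9, -1.0], [2.0, -0.5], [0.7, 2.4], [-2.3, -0.3], [-0.5, 0.1], [0.6, 0.2]]
side [[179.0, 241.0], [248.0, 190.0], [341.0, 222.0], [283.0, 287.0], [198.0, 192.0], [287.0, 189.0]]
[ 5.47538405e-01 -8.64012264e-04 -3.16182960e-01  1.24516198e+00] 5.816928006122017 [[-0.9, -1.0], [2.0, -0.5], [0.7, 2.4], [-2.3, -0.3], [-0.5, 0.1], [0.6, 0.2]]
side [[179.0, 241.0], [248.0, 190.0], [341.0, 222.0], [283.0, 287.0], [198.0, 192.0], [287.0, 189.0]]
glue [ 0.37806443 -0.19357125  0.075     ] tray [ 0.51654185 -0.24210512  0.025     ]
```

```bash
python3 - <<'E'
from h import *
im=cv2.imread('pics/top0.png')[130:280,215:375]
cv2.imwrite('pics/c1.png',cv2.resize(im,None,fx=4,fy=4,interpolation=cv2.INTER_CUBIC)[:600])
def J(x,y,z,th=-.316): return [.5475+np.cos(th)*x-np.sin(th)*y,-.001+np.sin(th)*x+np.cos(th)*y,z]
for q in [(-.0575,.0025),(.0575,.0025),(.0575,.1175),(-.0575,.1175)]:
    print(q,((proj('top',J(*q,.171))[0]-[215,130])*4).round())
E
```

```text
(-0.0575, 0.0025) [293. 344.]
(0.0575, 0.0025) [358. 144.]
(0.0575, 0.1175) [156.  82.]
(-0.0575, 0.1175) [ 88. 280.]
```

View pics/c1.png

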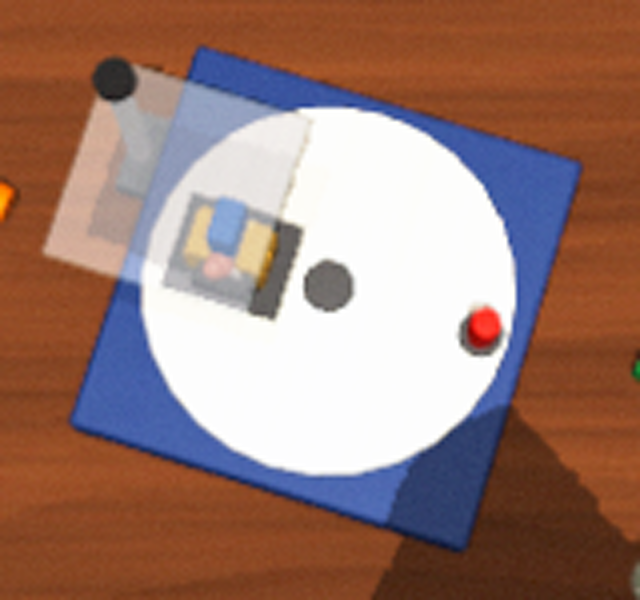

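The guard plate spans roughly (135,60) to (250,310) in the crop, so it is offset away from the block's final place. I'll push the knob from behind with the gripper closed, then let the detent pull the table in.

```bash
python3 -m handwheel '[[[0,0,-1.25,0,0,0,0],[0,0,-1.25,0,0,0,0],[0,0,-1.25,0,0,0,0],[0,0,-1.25,0,0,0,0],[0,0,-1.25,0,0,0,0],[0,0,-1.25,0,0,0,0]]]'; python3 -m handwheel '[[[0,0,0,-0.0435,-0.0037,0,0],[0,0,0,-0.0435,-0.0037,0,0],[0,0,0,-0.0435,-0.0037,0,0],[0,0,0,-0.0435,-0.0037,0,0],[0,0,0,-0.0435,-0.0037,0,0],[0,0,0,-0.0435,-0.0037,0,0],[0,0,0,-0.0435,-0.0037,0,0],[0,0,0,-0.0435,-0.0037,0,0],[0,0,0,-0.0435,-0.0037,0,0],[0,0,0,-0.0435,-0.0037,0,0],[0,0,0,-0.0435,-0.0037,0,0],[0,0,0,-0.0425,-0.0033,0,0]]]'; python3 -m handwheel '[[[0,0,0,0,0,0,0]]]'
```

```text
time_s: 0.7
tcp_pos: [0.2772, -0.5597, 0.2219]
ee_rot: [[-0.315, -0.949, -0.001], [-0.949, 0.315, 0.001], [-0.001, 0.001, -1.0]]
wrist_force: [0.0, 0.1, -0.3]
gripper_width: 0.539
gripper_force: 0.0
time_s: 1.9
tcp_pos: [0.4859, -0.0786, 0.2224]
ee_rot: [[-0.32, -0.948, -0.0], [-0.948, 0.32, 0.0], [0.0, 0.0, -1.0]]
wrist_force: [1.2, -1.5, 0.9]
gripper_width: 0.003
gripper_force: 0.0
time_s: 2.0
tcp_pos: [0.4873, -0.0769, 0.2222]
ee_rot: [[-0.315, -0.949, 0.0], [-0.949, 0.315, 0.0], [-0.0, -0.0, -1.0]]
wrist_force: [-0.5, -0.3, 0.1]
gripper_width: 0.007
gripper_force: 0.0
```

```bash
python3 -m handwheel '[[[0,0,0,0.004,0,0.03,0],[0,0,0,0,0,0.04,0],[0,0,0,0,0,0.04,0],[0,0,0,0,0,0.035,0],[0,0,0,0,0,0.017,0],[0,0,0,0,0,0,0]]]'; python3 - <<'E'
from h import *
im=snap('side','s1.png')[150:300,170:370]
cv2.imwrite('pics/s1c.png',cv2.resize(im[:,:,::-1],None,fx=3.5,fy=3.5))
E
```

```text
time_s: 2.6
tcp_pos: [0.4818, -0.085, 0.0578]
ee_rot: [[-0.321, -0.947, -0.007], [-0.947, 0.321, -0.001], [0.003, 0.007, -1.0]]
wrist_force: [0.4, -0.2, -0.2]
gripper_width: 0.002
gripper_force: 0.0
```

View pics/s1c.png

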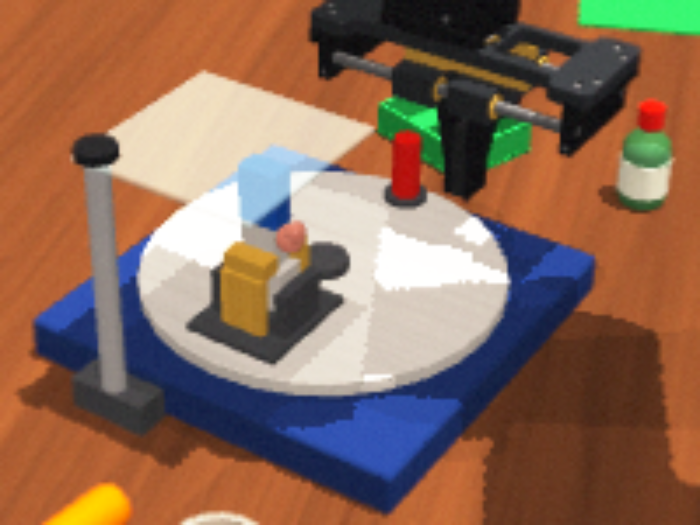

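The closed fingers stand behind the knob (knob at (405,165) in the crop, fingers at (465,150)). Pushing along the arc.

```bash
cat > t.py <<'E'
from h import *
s=r.sense(); p=np.array(s['tcp_pos']); R=np.array(s['ee_rot']); d=p[:2]-[.5475,-.001]
print(s['time_s'],p.round(4),'theta',np.degrees(np.arctan2(R[1,1],R[0,1]))%360,'in tool x,y',(R[:2,0]@d).round(4),(R[:2,1]@d).round(4),'F',np.round(s['wrist_force'],1))
E
python3 t.py; python3 -m handwheel '[[[0,0,0,0,-0.005,0,0],[0,0,-0.8,0.002,-0.008,0,0],[0,0,-0.8,0.002,-0.008,0,0],[0,0,-0.8,0.002,-0.008,0,0],[0,0,-0.8,0.002,-0.008,0,0],[0,0,0,0,0,0,0]]]'; python3 t.py
```

```text
2.65 [ 0.4835 -0.0848  0.0596] theta 161.3219458469045 in tool x,y 0.0999 0.0338 F [ 0.1 -0.4  1.6]
time_s: 3.25
tcp_pos: [0.5182, -0.1003, 0.062]
ee_rot: [[0.01, -1.0, -0.002], [-1.0, -0.01, 0.0], [-0.0, 0.002, -1.0]]
wrist_force: [-4.8, 2.0, 4.0]
gripper_width: 0.005
gripper_force: 2.8
3.25 [ 0.5182 -0.1003  0.062 ] theta 180.5782093654663 in tool x,y 0.099 0.0303 F [-4.8  2.   4. ]
```

```bash
python3 -m handwheel '[[[0,0,-0.8,0.001,-0.008,0,0],[0,0,-0.8,0.001,-0.008,0,0],[0,0,-0.8,0.001,-0.008,0,0],[0,0,-0.8,0.002,-0.008,0,0],[0,0,-0.8,0.002,-0.008,0,0],[0,0,0,0,0,0,0]]]'; python3 t.py
```

```text
time_s: 3.85
tcp_pos: [0.558, -0.1031, 0.0621]
ee_rot: [[0.415, -0.91, -0.003], [-0.91, -0.415, -0.003], [0.001, 0.004, -1.0]]
wrist_force: [-5.0, -8.7, 3.6]
gripper_width: 0.005
gripper_force: 4.0
3.85 [ 0.558  -0.1031  0.0621] theta 204.53262547014785 in tool x,y 0.0972 0.0328 F [-5.  -8.7  3.6]
```

```bash
python3 -m handwheel '[[[0,0,-0.7,0.0015,-0.0085,0,0],[0,0,-0.7,0.0015,-0.0085,0,0],[0,0,-0.7,0.0015,-0.0085,0,0],[0,0,-0.7,0.0015,-0.0085,0,0],[0,0,0,0,0,0,0],[0,0,0,0,0,0,0],[0,0,0,0,0,0,0]]]'; python3 t.py; python3 - <<'E'
from h import *
im=snap('top','t2.png')[130:280,215:375]
cv2.imwrite('pics/t2c.png',cv2.resize(im[:,:,::-1],None,fx=4,fy=4,interpolation=cv2.INTER_CUBIC))
E
```

```text
time_s: 4.55
tcp_pos: [0.5916, -0.0876, 0.0612]
ee_rot: [[0.66, -0.752, 0.001], [-0.752, -0.66, 0.0], [0.0, -0.001, -1.0]]
wrist_force: [0.4, 0.9, 0.1]
gripper_width: 0.004
gripper_force: 0.0
4.55 [ 0.5916 -0.0876  0.0612] theta 221.27783498359338 in tool x,y 0.0942 0.024 F [0.4 0.9 0.1]
```

View pics/t2c.png

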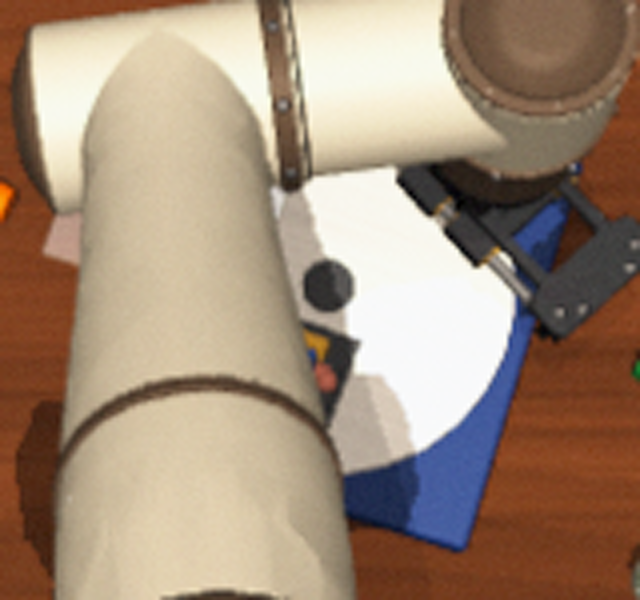

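The force has dropped to zero and the nest is now at the lower left of the axis (about (330,370) in the crop), so the table has moved on. I'll rise, turn back and look.

```bash
python3 -m handwheel '[[[0,0,0,0,0.004,-0.02,0],[0,0,0,0,0,-0.045,0],[0,0,0,0,0,-0.045,0],[0,0,0,0,0,-0.04,0],[0,0,1.25,0,0,0,0.06],[0,0,1.25,0,0,0,0.06],[0,0,1.25,0,0,0,0.06],[0,0,1.25,0,0,0,0.06],[0,0,1.25,0,0,0,0.06],[0,0,1.25,0,0,0,0.06],[0,0,1.25,0,0,0,0.06],[0,0,1.25,0,0,0,0.06]]]';python3 -m handwheel '[[[0,0,0,0.03,0,0,0.06],[0,0,0,0.04,0,0,0.06],[0,0,0,0.04,0,0,0.06],[0,0,0,0.04,0,0,0.06],[0,0,0,0,0,0,0.06]]]'; python3 - <<'E'
from h import *
a=snap('top','t3.png')[130:280,215:375];b=snap('side','s3.png')[130:280,190:350]
cv2.imwrite('pics/t3c.png',cv2.resize(np.hstack([a,b])[:,:,::-1],None,fx=2.5,fy=2.5,interpolation=cv2.INTER_CUBIC))
E
python3 t.py
```

```text
time_s: 5.8
tcp_pos: [0.5882, -0.0902, 0.2106]
ee_rot: [[-0.326, -0.946, -0.0], [-0.946, 0.326, 0.0], [-0.0, 0.0, -1.0]]
wrist_force: [0.3, 0.7, -0.5]
gripper_width: 0.634
gripper_force: 0.0
time_s: 6.3
tcp_pos: [0.5386, -0.2357, 0.2106]
ee_rot: [[-0.325, -0.946, -0.001], [-0.946, 0.325, -0.0], [0.001, 0.001, -1.0]]
wrist_force: [0.1, -0.5, -0.2]
gripper_width: 0.696
gripper_force: 0.0
6.4 [ 0.5399 -0.2331  0.2106] theta 161.2083478543673 in tool x,y 0.2222 -0.0676 F [ 0.7  1.2 -0.2]
```

View pics/t3c.png

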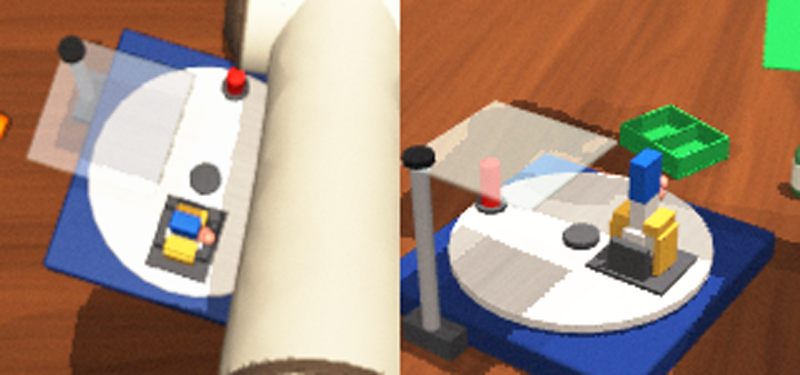

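The table is a quarter turn on, with the knob at (236,82) in the left picture. The block's blue grip is clear of the guard, at (185,222) on the left and (646,175) on the right.

```bash
cat > loc.py <<'E'
from h import *
from scipy.optimize import least_squares
import sys
th=-.316
def box(x,y,z):
    P=[]
    for a in(-.008,.008):
        for b in(-.013,.013):
            for c in(-.018,.018): P.append([x+np.cos(th)*a-np.sin(th)*b,y+np.sin(th)*a+np.cos(th)*b,z+c])
    return np.array(P)
def cen(n,P):
    h=cv2.convexHull(proj(n,P).astype(np.float32)); M=cv2.moments(h); return np.array([M['m10'],M['m01']])/M['m00']
obs={}
for n,f in(('top','t3.png'),('side','s3.png')):
    hsv=cv2.cvtColor(cv2.imread('pics/'+f),cv2.COLOR_BGR2HSV); m=cv2.inRange(hsv,(103,150,60),(118,255,255))
    g=cen(n,box(.491,.018,.126)); w=np.zeros_like(m); cv2.circle(w,tuple(int(v) for v in g),16,255,-1)
    k,l,st,c=cv2.connectedComponentsWithStats(m&w); i=1+np.argmax(st[1:,4]); obs[n]=c[i]; print(n,'pred',g.round(1),'obs',c[i].round(1),st[i])
for ns in(['top'],['side'],['top','side']):
    s=least_squares(lambda p:np.concatenate([cen(n,box(*p,.126))-obs[n] for n in ns]),[.491,.018]);print(ns,s.x.round(4),s.fun.round(1))
E
python3 loc.py
```

```text
top pred [289.1 220.3] obs [288.5 219.3] [283 214  12  11  96]
side pred [288.7 200.3] obs [287.6 199.7] [282 189  13  22 228]
['top'] [0.4933 0.0194] [0. 0.]
['side'] [0.493 0.016] [ 0.2 -0.1]
['top', 'side'] [0.4929 0.0186] [ 0.4  0.1 -0.   0.6]
```

```bash
python3 -m handwheel '[[[0,0,0,-0.037,0.021,0,0.045],[0,0,0,-0.037,0.021,0,0.045],[0,0,0,-0.037,0.021,0,0.045],[0,0,0,-0.037,0.021,0,0.045],[0,0,0,-0.037,0.021,0,0.045],[0,0,0,-0.036,0.021,0,0.045],[0,0,0,0,0,0,0.045],[0,0,0,0,0,0,0.045],[0,0,0,0,0,0,0.045]]]'
```

```text
time_s: 7.3
tcp_pos: [0.4919, 0.0174, 0.2106]
ee_rot: [[-0.32, -0.948, 0.0], [-0.948, 0.32, -0.0], [-0.0, -0.0, -1.0]]
wrist_force: [0.4, 0.1, 0.3]
gripper_width: 0.517
gripper_force: 0.0
```

```bash
python3 -m handwheel '[[[0,0,0,0,-0.0005,0.03,0.045],[0,0,0,0,0,0.03,0.045],[0,0,0,0,0,0.023,0.045],[0,0,0,0,0,0.01,0.045],[0,0,0,0,0,0,0.045],[0,0,0,0,0,0,0.045],[0,0,0,0,0,0,0.045]]]'; python3 - <<'E'
from h import *
b=snap('side','s4.png')[130:280,190:350]
cv2.imwrite('pics/s4c.png',cv2.resize(b[:,:,::-1],None,fx=4,fy=4,interpolation=cv2.INTER_CUBIC))
E
```

```text
time_s: 8.0
tcp_pos: [0.4934, 0.0172, 0.1189]
ee_rot: [[-0.32, -0.947, 0.003], [-0.947, 0.32, 0.001], [-0.002, -0.002, -1.0]]
wrist_force: [0.1, -0.4, -0.8]
gripper_width: 0.514
gripper_force: 0.0
```

View pics/s4c.png

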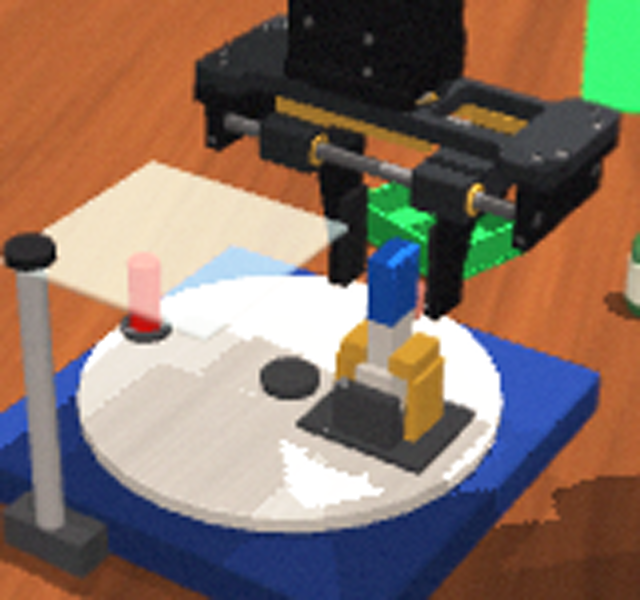

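The fingers straddle the blue grip symmetrically (tips at (345,275) and (445,305), grip at (393,280)), well above the jaws. Closing.

```bash
python3 -m handwheel '[[[0,0,0,0,0,0,0.03],[0,0,0,0,0,0,0.022],[0,0,0,0,0,0,0.015],[0,0,0,0,0,0,0],[0,0,0,0,0,0,0],[0,0,0,0,0,0,0],[0,0,0,0,0,0,0],[0,0,0,0,0,0,0]]]'; python3 t.py
```

```text
time_s: 8.85
tcp_pos: [0.4927, 0.0172, 0.1177]
ee_rot: [[-0.32, -0.948, 0.001], [-0.948, 0.32, 0.0], [-0.0, -0.001, -1.0]]
wrist_force: [2.4, -1.4, -0.2]
gripper_width: 0.181
gripper_force: 29.9
8.85 [0.4927 0.0172 0.1177] theta 161.35417142260056 in tool x,y 0.0002 0.0577 F [ 2.4 -1.4 -0.2]
```

```bash
python3 -m handwheel '[[[0.2,0,0,0,0.0013,0,0],[0.2,0,0,0,0.0013,0,0],[0.2,0,0,0,0.0013,0,0],[0.2,0,0,0,0.0013,0,0],[0.2,0,0,0,0.0013,0,0],[0.2,0,0,0,0.0013,0,0],[0.1,0,0,0,0.0007,0,0],[0,0,0,0,0,0,0],[0,0,0,0,0,0,0],[0,0,0,0,0,0,0]]]'; python3 t.py
```

```text
time_s: 9.85
tcp_pos: [0.4854, 0.0201, 0.1179]
ee_rot: [[-0.319, -0.939, 0.132], [-0.948, 0.316, -0.043], [-0.001, -0.139, -0.99]]
wrist_force: [4.9, -3.5, -1.1]
gripper_width: 0.181
gripper_force: 29.9
9.85 [0.4854 0.0201 0.1179] theta 161.40927442020885 in tool x,y -0.0002 0.065 F [ 4.9 -3.5 -1.1]
```

```bash
python3 -m handwheel '[[[-0.25,0,0,0,-0.0016,0,0],[-0.25,0,0,0,-0.0016,0,0],[-0.25,0,0,0,-0.0016,0,0],[-0.25,0,0,0,-0.0016,0,0],[-0.25,0,0,0,-0.0016,0,0],[-0.25,0,0,0,-0.0016,0,0],[-0.25,0,0,0,-0.0016,0,0],[-0.25,0,0,0,-0.0016,0,0],[-0.25,0,0,0,-0.0016,0,0],[-0.25,0,0,0,-0.0016,0,0],[-0.15,0,0,0,-0.001,0,0],[0,0,0,0,0,0,0]]]';python3 -m handwheel '[[[0,0,0,0,0,0,0],[0,0,0,0,0,0,0]]]'; python3 - <<'E'
from h import *
b=snap('side','s5.png')[130:280,190:350]
cv2.imwrite('pics/s5c.png',cv2.resize(b[:,:,::-1],None,fx=4,fy=4,interpolation=cv2.INTER_CUBIC))
E
python3 t.py
```

```text
time_s: 11.05
tcp_pos: [0.5002, 0.0146, 0.1172]
ee_rot: [[-0.32, -0.938, -0.134], [-0.947, 0.317, 0.045], [0.0, 0.141, -0.99]]
wrist_force: [-1.2, -0.4, 2.1]
gripper_width: 0.181
gripper_force: 29.9
time_s: 11.25
tcp_pos: [0.5001, 0.0146, 0.1173]
ee_rot: [[-0.32, -0.938, -0.133], [-0.948, 0.316, 0.045], [-0.0, 0.14, -0.99]]
wrist_force: [0.2, 0.7, 0.4]
gripper_width: 0.182
gripper_force: 29.9
11.3 [0.5001 0.0146 0.1172] theta 161.3601125171456 in tool x,y 0.0003 0.0494 F [-0.2  0.4  0.4]
```

View pics/s5c.png

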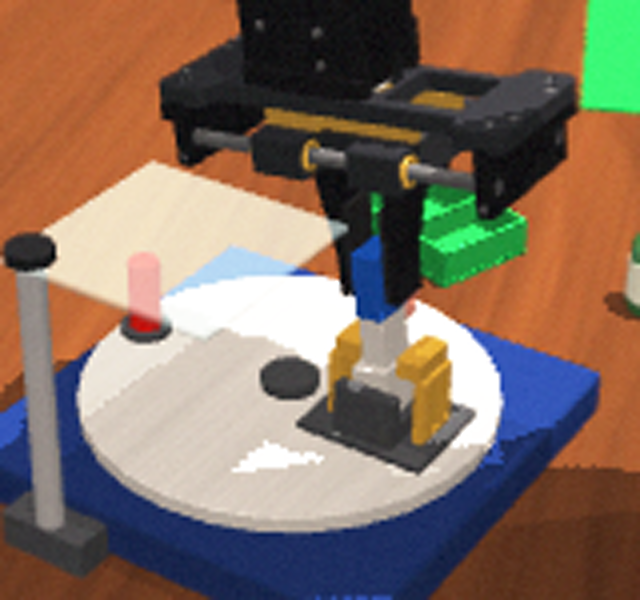

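The block leans toward the inner jaw. The outer jaw at (428,390) stands clearly back from the neck and the inner one at (345,370) has been pushed too. Returning upright, then lifting a little to check the force.

```bash
python3 -m handwheel '[[[0.25,0,0,0,0.0015,0,0],[0.25,0,0,0,0.0015,0,0],[0.25,0,0,0,0.0015,0,0],[0.25,0,0,0,0.0015,0,0],[0.25,0,0,0,0.0015,0,0],[0.07,0,0,0,0.0003,0,0],[0,0,0,0,0,0,0],[0,0,0,0,0,-0.004,0],[0,0,0,0,0,-0.004,0],[0,0,0,0,0,-0.004,0],[0,0,0,0,0,0,0]]]'; python3 t.py
```

```text
time_s: 12.4
tcp_pos: [0.4935, 0.017, 0.1306]
ee_rot: [[-0.32, -0.947, -0.002], [-0.947, 0.32, 0.001], [-0.001, 0.002, -1.0]]
wrist_force: [0.7, -0.9, -1.3]
gripper_width: 0.183
gripper_force: 29.9
12.4 [0.4935 0.017  0.1306] theta 161.33440333563448 in tool x,y 0.0003 0.0569 F [ 0.7 -0.9 -1.3]
```

Free, with only the block's weight on the wrist. Lifting the rest.

```bash
python3 -m handwheel '[[[0,0,0,0,0,-0.01,0],[0,0,0,0,0,-0.01,0],[0,0,0,0,0,-0.01,0],[0,0,0,0,0,-0.01,0],[0,0,0,0,0,-0.01,0],[0,0,0,0,0,-0.01,0],[0,0,0,0,0,-0.005,0],[0,0,0,0,0,0,0],[0,0,0,0,0,0,0],[0,0,0,0,0,0,0],[0,0,0,0,0,0,0],[0,0,0,0,0,0,0]]]'; python3 - <<'E'
from h import *
b=snap('side','s6.png')[110:290,190:390]
cv2.imwrite('pics/s6c.png',cv2.resize(b[:,:,::-1],None,fx=3,fy=3,interpolation=cv2.INTER_CUBIC))
E
python3 t.py
```

```text
time_s: 13.6
tcp_pos: [0.4931, 0.0169, 0.1945]
ee_rot: [[-0.32, -0.947, -0.004], [-0.947, 0.32, 0.001], [0.0, 0.004, -1.0]]
wrist_force: [-0.7, -0.9, -1.5]
gripper_width: 0.18
gripper_force: 29.9
13.65 [0.4931 0.0168 0.1946] theta 161.34336509756096 in tool x,y 0.0005 0.0572 F [-0.   0.3 -1.9]
```

View pics/s6c.png

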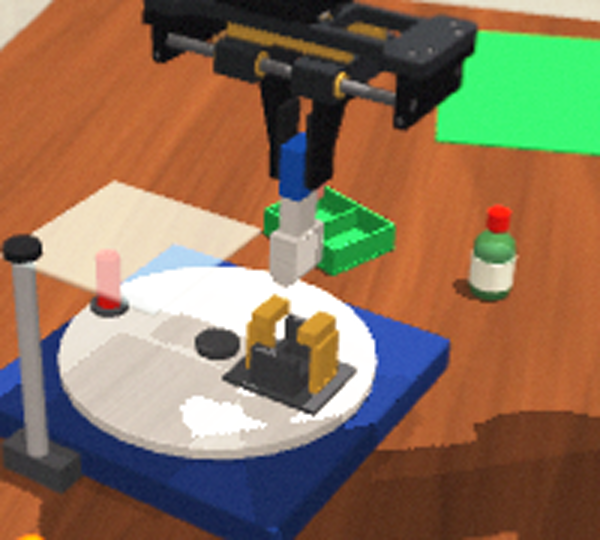

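The block hangs upright at (295,230), about 30 mm above the spread jaws at (290,340). The table is in its detent and the bystanders look untouched.

```bash
python3 -c "
from station import r
print(r.finish_job())"
```

```text
the job is handed in; nothing more can be done
None
```

The job is handed in: the turntable was turned to its quarter-turn detent, both jaws were rocked back, and the block is held upright about 30 mm above the jaws; the bystanders looked unmoved, and no verdict came back.

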